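# Find the free gap in the template rack with a feeler

## Robot

A 7-joint arm with a two-finger parallel gripper is mounted at the origin on the work surface. World frame = base frame: x ahead of the robot, y to its left, z up, the work surface at z = 0. Lengths are in m, angles in rad, forces in N, time in s.
With the tool pointing down it reaches from about 0.4 to 0.85 m from the base axis. Payload 10.4 kg.
Tool frame: the origin (TCP) lies midway between the tips of the shut fingers; the grasp point (between the pads) lies 19 mm behind it; z points along the fingers, y is the direction in which the jaws open and shut (so a half turn about z gives the same grasp; the last joint's range is limited). The gripper opens to 85 mm and grips with 20 to 120 N. Pads are 22 mm wide; open, the fingers measure 114 mm over their backs; the gripper's body (76 mm by 85 mm) begins 54 mm behind the grasp point. The pads swing forward as they close: fully open they stand 13 mm farther back than shut.
Start: joints at [1.189, 0.332, -0.065, 1.46, 0.022, 1.35, -0.088], TCP at [0.219, -0.585, 0.231] pointing down, gripper open.
Joint ranges: [-2.6, 2.6], [-0.5, 2.12], [-1.47, 1.34], [0.16, 2.42], [-1.27, 4.41], [0.06, 2.06], [-2.6, 2.6]. Speed limits (rad/s): [2.22, 2.22, 2.79, 2.79, 3.14, 3.14, 3.14].

## Interface

Orientations are given as a unit quaternion [x, y, z, w].
In Python, from bench import env gives the robot as it stands. The module is installed in compiled form; this text tells all that it offers.
- The arm moves only by the tool step_arm, never from a script. Its argument "targets" is a list of rows, each an object with "slide": the shift along the world's x, y, z in m, a list of three; "yaw": the turn about the world's z in degrees; "jaw": the opening in per cent of the stroke, from 0 (shut) to 100 (fully open). In form: [{"slide": [dx, dy, dz], "yaw": yaw, "jaw": jaw}, ...]. A call has 1 to 10 rows; each row is the pose to reach, as a shift and turn from the pose measured when the call began; what a row does not reach only later rows make up. A row lasts 1/10 s, in which the tool goes at most 50 mm and 8.59 degrees, less where a joint would pass 70% of its speed; a pose out of reach is approached as far as the arm can. A call with a gripper value outside its range is refused whole. The fingers move at their own pace and stop on an object; "force" is the grip in N (left out, the last holds). Time passes only in rows, so rows that repeat a pose let the fingers close. It gives the time, the measured TCP pose, the force and the opening at its end, in the units of the state.
- env.observe(): the state, without advancing time (a new reading comes with each control period).
- env.grab_frame(name): name is "scene" or "top" or "wrist"; returns a dict with "pixels" (480x640x3 uint8, red, green, blue), "camera_matrix" (3x3 intrinsics, pixels), "R" (3x3) and "t" (3): a world point X has camera coordinates R X + t. Camera axes: x right, y down, z forward; pixel columns grow to the right and rows downward; lengths in m; the calibration is good to about 2 mm. A picture is of the moment at which its call begins. There is no depth.
- env.finish_job(): hands the job in, once; it reports no verdict.
The state is a dict: "t": time; "joints": joint angles; "qvel": joint speeds; "joint_efforts": joint torques, N m; "position": TCP position; "tcp_rot": TCP orientation; "wrist_force": force on the tool from outside, world axes, zero at the start; "torque": the same for the moment, N m; "gripper_width": finger opening in m.
Only numpy, scipy, OpenCV 4.12 (cv2) and the standard library are available. Lean on these libraries where they do the work, as an engineer would, in place of code of your own. Each camera call takes 0.05 s, during which the arm holds its last target.

## Task

Take the orange feeler out of its holder and try its blade in all three gaps of the template rack, one after another from the red end: slide it down each gap until it either goes fully home or jams, gently but firmly enough that the sprung blade gives 2 or 3 mm. One gap only is free: finish with the feeler standing in that one, blade fully home, and let go. Never force it: the blade must not be pushed more than 8 mm back into the handle. Leave the other things on the table alone.

Things in the scene. Friction and masses are not known exactly. Their poses are not given: they have to be found in the camera images.
- feeler: Feeler gauge upright in its holder. Orange handle 30 (its x) x 18 (y) x 55 mm tall; below it 55 mm of steel blade, 22 wide (x), 3 thick (y), tip rounded. 70 g, +-30 percent. Origin at the tip of the unpressed blade, z up: the handle spans z = 55 to 110 mm, a thin black cap to 114. Grasp it across the 18 mm (fingers closing along y)
- feeler_blade (a joint): how far the blade is pushed up into the handle against its spring: 0 free, 0.012 m end of travel, 1.5 N per mm from zero. Over 0.008 (12 N) counts as forced; a gap counts as jammed when the blade, well inside it, is pushed back over 0.0015 (2.3 N)
- feeler_tip (a point): the middle of the blade's tip (moves up with the blade)
- holder: dark wooden holder block 50 x 50 x 45 mm, fixed; the feeler stands in its slot (24 x 5 mm, 33 mm deep), with its axes along the holder's. Origin under its centre
- rack: wooden template rack, fixed, 60 (x) x 150 (y) x 60 mm tall; origin under its centre. Three like gaps open at the top, at y = +45, 0, -45 mm, each 42 mm deep. Two of them, drawn anew each time, are choked by something solid stuck out of sight, its top 14 to 26 mm below the rack's top; the third is free to its floor. With the blade home the handle is 13 mm above the rack
- gap0 (a point): centre of the mouth of the gap at y = +45 mm of the rack, on the level of the rack's top; axes as the rack's. The gap is 32 mm long (x) and 5 mm wide (y); its steel mouth flares to 15 mm wide at the top, narrowing over the first 9 mm
- gap1 (a point): the same for the middle gap
- gap2 (a point): the same for the gap at y = -45 mm
- cap_red: red end block of the rack, 60 x 16 x 60 mm, at y = +83 or -83 mm of the rack; the other end has a grey one. It marks the end to start from. Origin under its centre
- phone: smartphone in a clear-grey case lying flat, 152 x 76 x 10 mm; origin under its centre. To be left alone
- tape: green roll of tape lying flat, 90 mm across, 18 mm high; origin under its centre. To be left alone
- glue: white glue bottle, 48 mm across, 120 mm tall; origin under its centre. To be left alone
- bead_jar: jar of cream beads, 64 mm across, 70 mm tall; origin under its centre. To be left alone
- spool: wooden spool standing up, 52 mm across, 48 mm tall; origin under its centre. To be left alone
- punch: blue and white craft punch, 60 x 45 x 42 mm; origin under its centre. To be left alone
- templates: stack of four round coloured acrylic templates, 80 mm across, 12 mm high; origin under its centre. To be left alone
Not all that is in view belongs to the job. Of the things that look like the feeler, the smallest one is meant. Of the things that look like the cap_red, take the one that is farthest to the robot's right at the start.

How it is judged:
By the outcome, as a careful person would: the job done as asked, in the order asked, and still so for the second after the job is handed in, with the robot touching nothing.
It also fails if it takes over 54 s, if anything falls off the work surface, if the arm or the gripper's body presses on something with over 40 N, if the wrist force passes 120 N, or if a joint passes its speed limit or range.

## Working session

There is one attempt and no reset: what is moved stays moved. The work goes in short steps, Python scripts to look and compute and a tool call to move; the robot and the scene stay as the last step left them, time stands still between calls to the robot, and variables do not carry over. Pictures are saved under pics/ and viewed, and the job is handed in when it is done.

Besides the shell and the picture viewer there is one more tool, called after "Request:" as name(argument=value, ...) on one line, values as JSON. step_arm: Moves the arm, as the interface text tells. Its arguments: {"type":"object","properties":{"targets":{"type":"array","items":{"type":"object","properties":{"slide":{"type":"array","items":{"type":"number"}},"yaw":{"type":"number"},"jaw":{"type":"number"}}}},"force":{"type":"number"}},"required":["targets"]}

```bash
mkdir -p pics
cat > h.py <<'E'
import numpy as np, cv2, json
from bench import env
def grab(name,fn):
    f=env.grab_frame(name)
    im=cv2.cvtColor(np.array(f["pixels"]),cv2.COLOR_RGB2BGR)
    cv2.imwrite(f"pics/{fn}.png",im)
    np.savez(f"pics/{fn}.npz",K=f["camera_matrix"],R=f["R"],t=f["t"])
def cal(fn):
    d=np.load(f"pics/{fn}.npz");return d["K"],d["R"],d["t"]
def ray(fn,u,v,z):
    K,R,t=cal(fn);c=-R.T@t;d=R.T@np.linalg.inv(K)@np.array([u,v,1.])
    return c+d*(z-c[2])/d[2]
def proj(fn,X):
    K,R,t=cal(fn);p=K@(R@np.array(X)+t);return p[:2]/p[2]
def crop(fn,x0,y0,x1,y1,s,out):
    im=cv2.imread(f"pics/{fn}.png")[y0:y1,x0:x1]
    cv2.imwrite(f"pics/{out}.png",cv2.resize(im,None,fx=s,fy=s,interpolation=cv2.INTER_CUBIC))
E
python3 - <<'E'
from h import *
for n in("scene","top","wrist"): 
    grab(n,n+"0"); K,R,t=cal(n+"0"); print(n,-R.T@t,K[0,0])
print(env.observe())
E
```

```text
scene [ 1.14156532 -0.49768013  0.96895577] 501.6248931256707
top [0.42045266 0.00442655 1.22840689] 499.1559076120722
wrist [ 0.28618962 -0.55961513  0.3746042 ] 379.62426959573776
{'t': 0.15, 'joints': array([ 1.18938891,  0.33271773, -0.06469779,  1.46072705,  0.02157825,
        1.34991477, -0.0885139 ]), 'qvel': array([ 0.00060469, -0.00065677, -0.0009674 , -0.00202001,  0.00132701,
        0.00023896,  0.00030761]), 'joint_efforts': array([ 2.17803563e-04, -6.25829172e+01,  4.90123685e-02, -3.91855145e+01,
        1.62356364e-02,  7.44543329e-03,  6.02735918e-05]), 'position': array([ 0.21938065, -0.58493254,  0.23071449]), 'tcp_rot': array([ 9.83950513e-01,  1.78440746e-01, -1.08373055e-04, -5.25335939e-04]), 'wrist_force': array([-1.27789139,  0.2161842 ,  0.31385367]), 'torque': array([ 0.01209399, -0.00704121,  0.01970761]), 'gripper_width': 0.08550547879254576}
```

View pics/scene0.png

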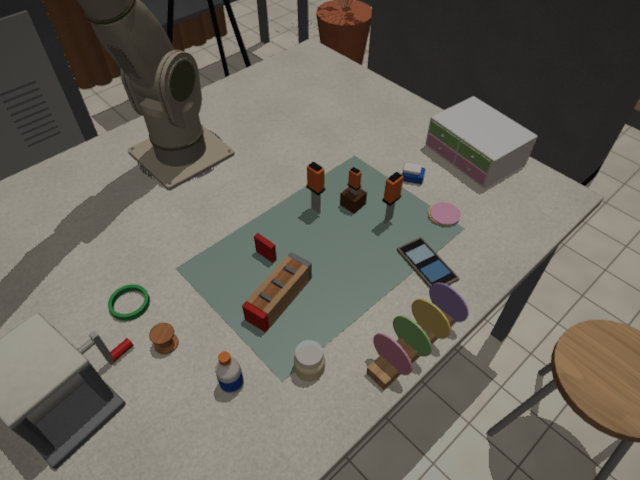

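View pics/top0.png

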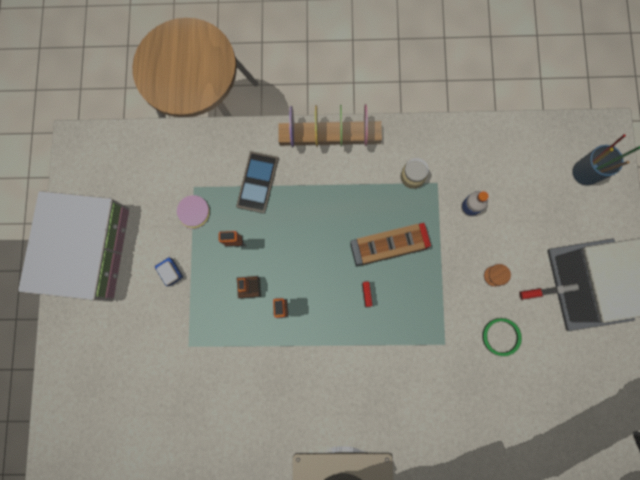

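View pics/wrist0.png

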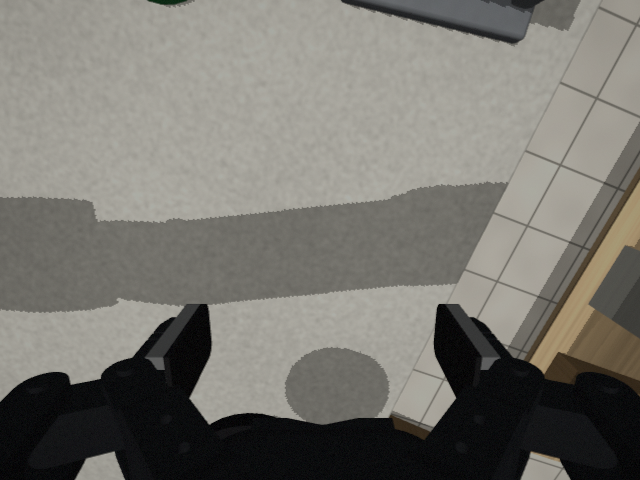

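In the top view, the feeler-like things are at (229,238), at (248,287) in the dark holder, and at (280,308). The red blocks are at (424,236) on the rack end and a loose one at (367,293). I expect to want (248,287) and (424,236), and I'll check both in close crops.

Run:
```python
from h import *
crop("top0",200,220,310,330,7,"c1")
crop("top0",340,210,440,310,7,"c2")
crop("scene0",290,150,420,230,6,"c3")
crop("scene0",230,225,330,335,7/1.3,"c4")
```

```text
(no output)
```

View pics/c1.png

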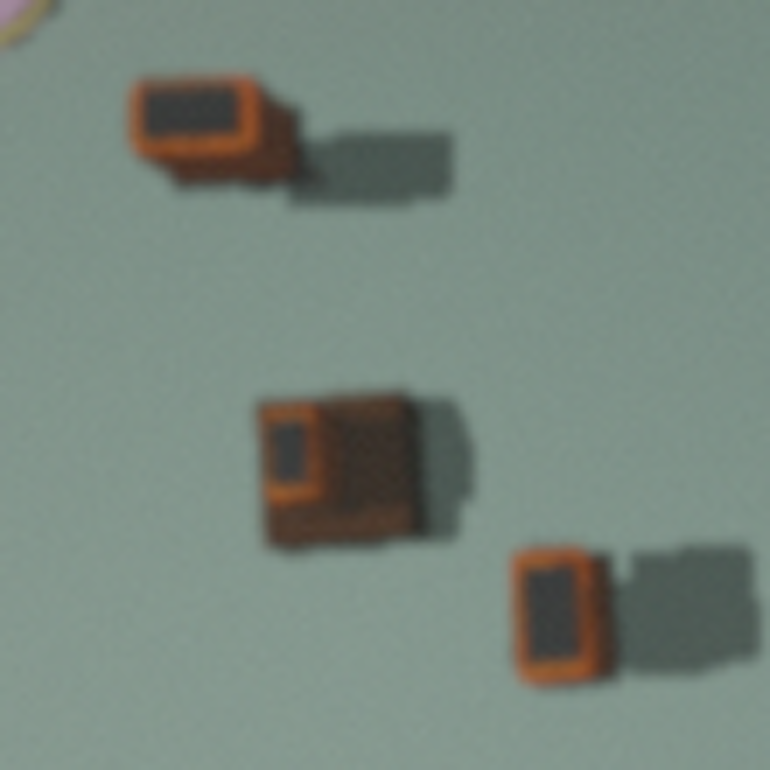

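View pics/c2.png

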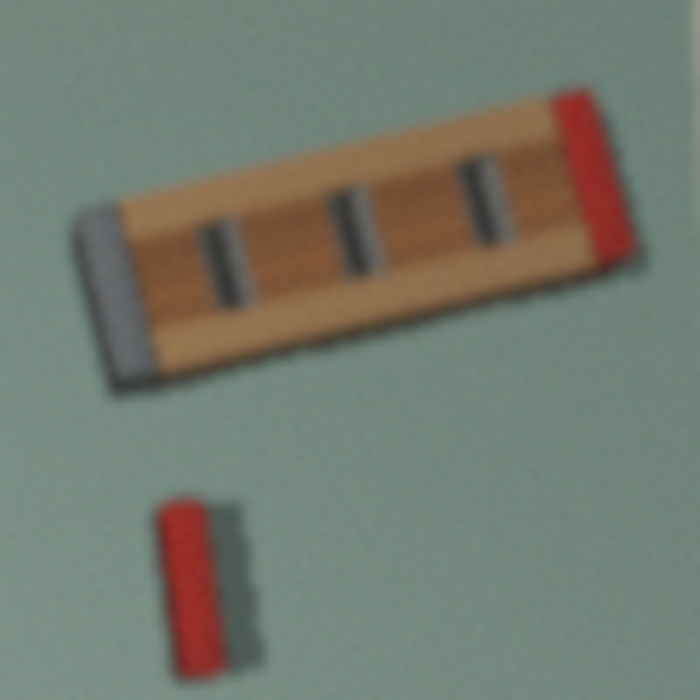

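View pics/c3.png

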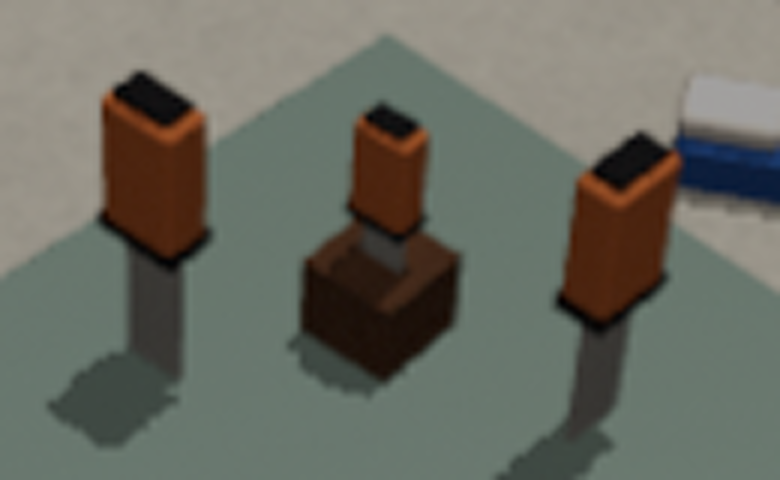

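View pics/c4.png

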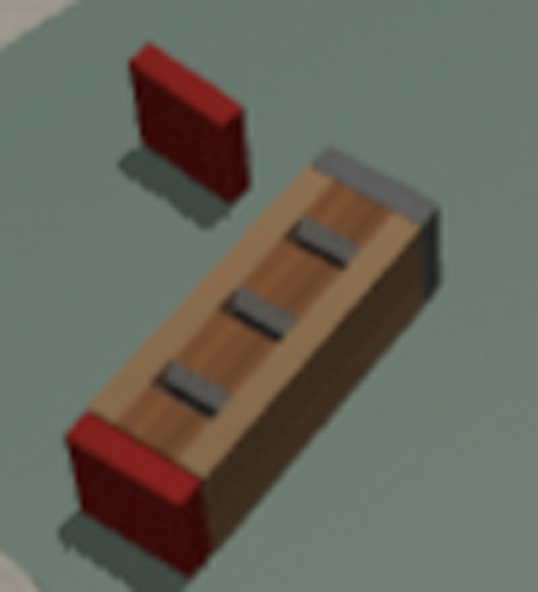

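Run:
```python
from h import *
def P(o,s,x,y,z,f="top0"): return ray(f,o[0]+(x+.5)/s-.5,o[1]+(y+.5)/s-.5,z)
np.set_printoptions(precision=4,suppress=True)
o=(200,220)
print("cap",P(o,7,290,453,.126))
print("handle top corners",[P(o,7,x,y,.122)[:2] for x,y in((262,407),(322,404),(325,498),(270,502))])
print("holder corners",[P(o,7,x,y,.045)[:2] for x,y in((258,402),(408,392),(415,532),(265,546))])
o=(340,210)
print("gaps",[P(o,7,x,y,.06)[:2] for x,y in((487,199),(355,231),(227,263))])
print("rack corners",[P(o,7,x,y,.06)[:2] for x,y in((78,212),(590,90),(637,258),(113,385))])
# scene
o=(290,150)
print("cap scene",P(o,6,393,122,.126,"scene0"))
o=(230,225);s=7/1.3
print("gaps scene",[P(o,s,x,y,.06,"scene0")[:2] for x,y in((192,389),(261,313),(325,243))])
print("other feelers (big scale ~1.35?)")
o=(200,220)
for x,y in((192,112),(552,612)): print(P(o,7,x,y,.16))
```

```text
cap [0.5006 0.2199 0.126 ]
handle top corners [array([0.5156, 0.2299]), array([0.5164, 0.2107]), array([0.4865, 0.2093]), array([0.4854, 0.2268])]
holder corners [array([0.524, 0.247]), array([0.5268, 0.1956]), array([0.4793, 0.1927]), array([0.4751, 0.2437])]
gaps [array([ 0.6099, -0.1645]), array([ 0.5996, -0.1199]), array([ 0.5893, -0.0766])]
rack corners [array([ 0.6075, -0.0267]), array([ 0.6468, -0.2006]), array([ 0.5891, -0.2139]), array([ 0.5485, -0.0374])]
cap scene [0.5037 0.2192 0.126 ]
gaps scene [array([ 0.6098, -0.1634]), array([ 0.5999, -0.1187]), array([ 0.5904, -0.0756])]
other feelers (big scale ~1.35?)
[0.6048 0.2457 0.16  ]
[0.4489 0.1323 0.16  ]
```

Request:
step_arm(targets=[{"slide": [0.023,0.029,0.004],"yaw": -1,"jaw": 100},{"slide": [0.046,0.058,0.008],"yaw": -2,"jaw": 100},{"slide": [0.07,0.086,0.012],"yaw": -3,"jaw": 90},{"slide": [0.093,0.115,0.016],"yaw": -4,"jaw": 80},{"slide": [0.116,0.144,0.02],"yaw": -5,"jaw": 70},{"slide": [0.139,0.173,0.024],"yaw": -6,"jaw": 65},{"slide": [0.162,0.2,0.028],"yaw": -7,"jaw": 65},{"slide": [0.185,0.23,0.032],"yaw": -8,"jaw": 65},{"slide": [0.21,0.26,0.036],"yaw": -9,"jaw": 65},{"slide": [0.23,0.285,0.04],"yaw": -10,"jaw": 65}], force=60)

```text
t: 1.15
position: [0.4505, -0.2978, 0.2708]
tcp_rot: [0.996, 0.092, -0.0, -0.001]
wrist_force: [0.2, 0.0, -0.5]
gripper_width: 0.0555
```

Request:
step_arm(targets=[{"slide": [0.005,0.042,0],"yaw": -1,"jaw": 65},{"slide": [0.01,0.084,0],"yaw": -2,"jaw": 65},{"slide": [0.015,0.126,0],"yaw": -3,"jaw": 65},{"slide": [0.02,0.168,0],"yaw": -4,"jaw": 65},{"slide": [0.025,0.21,0],"yaw": -5,"jaw": 65},{"slide": [0.03,0.252,0],"yaw": -6,"jaw": 65},{"slide": [0.035,0.294,0],"yaw": -7,"jaw": 65},{"slide": [0.04,0.336,0],"yaw": -7,"jaw": 65},{"slide": [0.045,0.378,0],"yaw": -7,"jaw": 65},{"slide": [0.051,0.42,0],"yaw": -7,"jaw": 65}])

```text
t: 2.15
position: [0.5013, 0.1237, 0.2708]
tcp_rot: [1.0, 0.031, 0.0, -0.001]
wrist_force: [0.1, 0.0, -0.2]
gripper_width: 0.0553
```

Run:
```python
from h import *
grab("wrist","wrist1"); o=env.observe(); print(o["position"],o["tcp_rot"])
```

```text
[0.50069547 0.13146869 0.27090974] [ 9.99385298e-01  3.49783477e-02  3.29314345e-04 -2.33092308e-03]
```

View pics/wrist1.png

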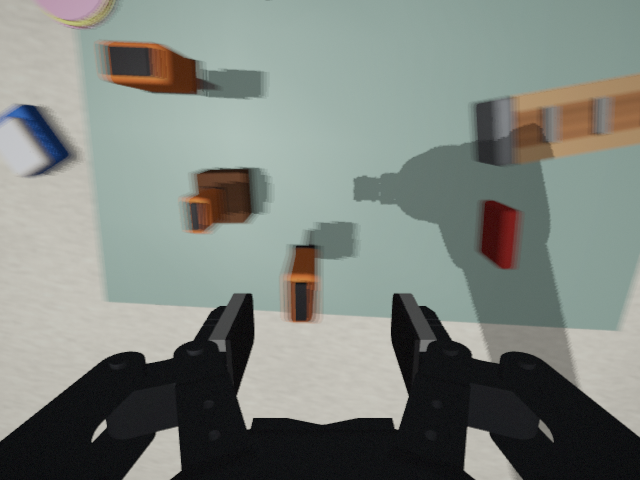

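The blurred wrist view shows the holder with the small feeler at (200,213) and larger ones at (130,62) and (300,297). The arm was still settling. Next I move above the holder and look again.

Request:
step_arm(targets=[{"slide": [0,0.025,-0.01],"yaw": 0,"jaw": 65},{"slide": [0,0.05,-0.02],"yaw": 0,"jaw": 65},{"slide": [0.001,0.07,-0.03],"yaw": 0,"jaw": 65},{"slide": [0.001,0.082,-0.04],"yaw": 0,"jaw": 65},{"slide": [0.001,0.088,-0.05],"yaw": 0,"jaw": 65},{"slide": [0.001,0.088,-0.05],"yaw": 0,"jaw": 65},{"slide": [0.001,0.088,-0.05],"yaw": 0,"jaw": 65}])

```text
t: 2.9
position: [0.5019, 0.2187, 0.2209]
tcp_rot: [0.999, 0.035, 0.0, -0.002]
wrist_force: [-0.5, -0.0, 0.7]
gripper_width: 0.0553
```

Run:
```python
from h import *
grab("wrist","wrist2"); o=env.observe(); print(o["position"],o["tcp_rot"])
```

```text
[0.50209644 0.21860193 0.2212736 ] [ 9.99405110e-01  3.44137140e-02  5.26885909e-04 -2.20115367e-03]
```

View pics/wrist2.png

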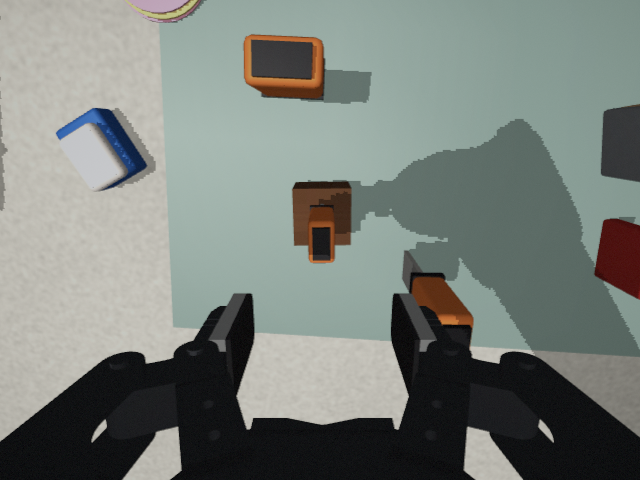

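Run:
```python
from h import *
crop("wrist2",270,160,370,280,5,"c5")
print(ray("wrist2",321,243,.126))
print([ray("wrist2",u,v,.045)[:2].round(4) for u,v in((293,188),(350,188),(351,244),(294,245))])
```

```text
[0.500966   0.22012223 0.126     ]
[array([0.5233, 0.246 ]), array([0.5267, 0.198 ]), array([0.4775, 0.1926]), array([0.473 , 0.2427])]
```

View pics/c5.png

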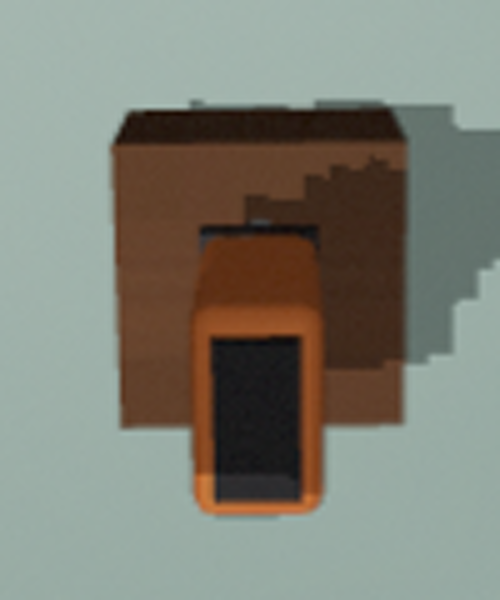

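Request:
step_arm(targets=[{"slide": [-0.001,0.0015,-0.025],"yaw": 0,"jaw": 65},{"slide": [-0.001,0.0015,-0.05],"yaw": 0,"jaw": 65},{"slide": [-0.001,0.0015,-0.075],"yaw": 0,"jaw": 65},{"slide": [-0.001,0.0015,-0.1],"yaw": 0,"jaw": 65},{"slide": [-0.001,0.0015,-0.12],"yaw": 0,"jaw": 65},{"slide": [-0.001,0.0015,-0.132],"yaw": 0,"jaw": 65},{"slide": [-0.001,0.0015,-0.138],"yaw": 0,"jaw": 65},{"slide": [-0.001,0.0015,-0.138],"yaw": 0,"jaw": 65},{"slide": [-0.001,0.0015,-0.138],"yaw": 0,"jaw": 65}])

```text
t: 3.85
position: [0.5017, 0.2203, 0.0842]
tcp_rot: [0.999, 0.034, 0.001, -0.002]
wrist_force: [0.2, 0.2, 0.2]
gripper_width: 0.0555
```

Run:
```python
from h import *
grab("wrist","wrist3"); o=env.observe(); print(o["position"],o["tcp_rot"])
```

```text
[0.5017315  0.22032458 0.08434328] [ 0.99940687  0.03432946  0.00127818 -0.00239927]
```

View pics/wrist3.png

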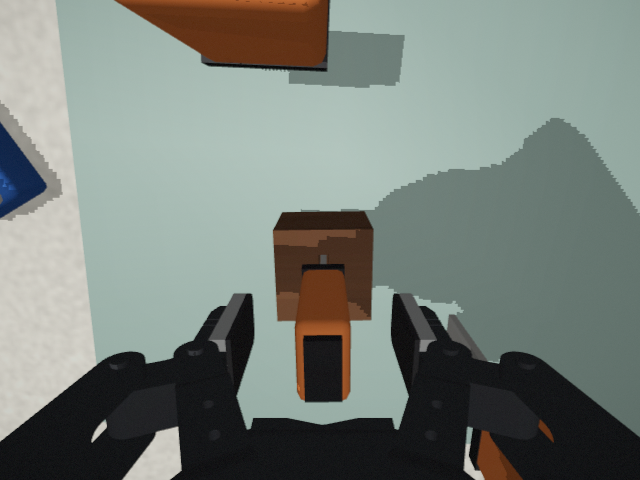

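The handle at (323,345) is centred between the pads at x≈252 and x≈392. Now I close the jaws.

Request:
step_arm(targets=[{"slide": [0,0,0],"yaw": 0,"jaw": 40},{"slide": [0,0,0],"yaw": 0,"jaw": 30},{"slide": [0,0,0],"yaw": 0,"jaw": 20},{"slide": [0,0,0],"yaw": 0,"jaw": 12},{"slide": [0,0,0],"yaw": 0,"jaw": 12},{"slide": [0,0,0],"yaw": 0,"jaw": 12},{"slide": [0,0,0],"yaw": 0,"jaw": 12}], force=60)

```text
t: 4.6
position: [0.5019, 0.2204, 0.0844]
tcp_rot: [0.999, 0.034, 0.001, -0.002]
wrist_force: [1.5, 0.5, 1.1]
gripper_width: 0.0174
```

Run:
```python
from h import *
o=env.observe(); print(o["position"],o["tcp_rot"],o["wrist_force"],o["gripper_width"])
```

```text
[0.5018752  0.22035247 0.08440283] [ 0.99940644  0.0343335   0.00142149 -0.00244157] [1.46071415 0.45494149 1.13965488] 0.01740688946866495
```

Request:
step_arm(targets=[{"slide": [0,0,0.008],"yaw": 0,"jaw": 10},{"slide": [0,0,0.02],"yaw": 0,"jaw": 10},{"slide": [0,0,0.035],"yaw": 0,"jaw": 10},{"slide": [0,0,0.055],"yaw": 0,"jaw": 10},{"slide": [0,0,0.075],"yaw": 0,"jaw": 10},{"slide": [0,0,0.09],"yaw": 0,"jaw": 10},{"slide": [0,0,0.1],"yaw": 0,"jaw": 10},{"slide": [0,0,0.1],"yaw": 0,"jaw": 10},{"slide": [0,0,0.1],"yaw": 0,"jaw": 10}], force=60)

```text
t: 5.5
position: [0.5017, 0.2202, 0.184]
tcp_rot: [0.999, 0.034, 0.001, -0.002]
wrist_force: [0.1, 0.4, -1.0]
gripper_width: 0.0172
```

Run:
```python
from h import *
grab("wrist","wrist4");grab("scene","scene4"); o=env.observe(); print(o["position"],o["tcp_rot"],o["wrist_force"])
crop("scene4",290,80,430,240,5,"c6")
```

```text
[0.50141986 0.22006445 0.18344146] [ 9.99408540e-01  3.43095535e-02  6.48986156e-04 -2.23683444e-03] [ 0.87496668 -0.37493405 -0.37098136]
```

View pics/wrist4.png

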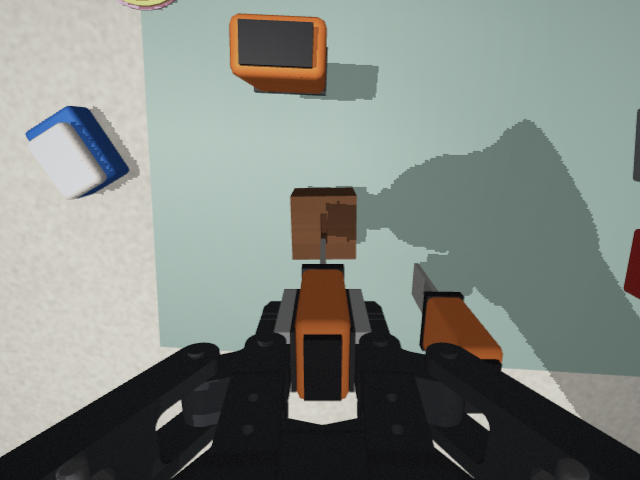

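View pics/c6.png

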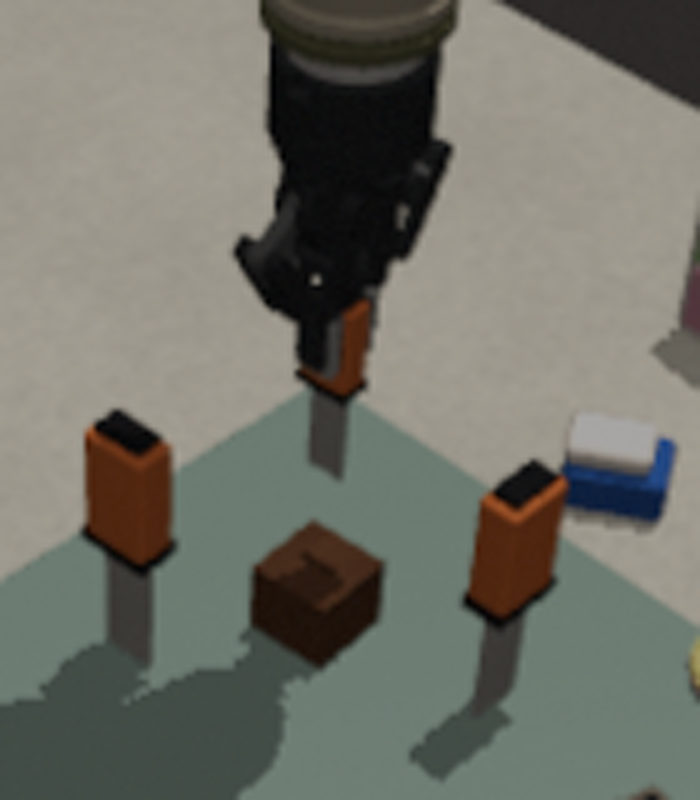

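The feeler is out of the holder and hangs straight at (323,340) in the wrist view. Moving to the gap at the red end.

Request:
step_arm(targets=[{"slide": [0.03,-0.02,0.005],"yaw": 1,"jaw": 10},{"slide": [0.055,-0.06,0.01],"yaw": 2,"jaw": 10},{"slide": [0.075,-0.1,0.01],"yaw": 3,"jaw": 10},{"slide": [0.085,-0.145,0.01],"yaw": 4,"jaw": 10},{"slide": [0.09,-0.19,0.01],"yaw": 5,"jaw": 10},{"slide": [0.095,-0.235,0.01],"yaw": 6,"jaw": 10},{"slide": [0.1,-0.28,0.01],"yaw": 7,"jaw": 10},{"slide": [0.105,-0.32,0.01],"yaw": 8,"jaw": 10},{"slide": [0.108,-0.35,0.01],"yaw": 9,"jaw": 10},{"slide": [0.108,-0.37,0.01],"yaw": 9,"jaw": 10}])

```text
t: 6.6
position: [0.6088, -0.1532, 0.1921]
tcp_rot: [0.994, 0.111, -0.0, -0.002]
wrist_force: [0.2, 0.5, -1.2]
gripper_width: 0.0171
```

Request:
step_arm(targets=[{"slide": [0,0,0],"yaw": 0,"jaw": 10},{"slide": [0,0,0],"yaw": 0,"jaw": 10},{"slide": [0,0,0],"yaw": 0,"jaw": 10},{"slide": [0,0,0],"yaw": 0,"jaw": 10}])

```text
t: 7.0
position: [0.609, -0.1514, 0.1921]
tcp_rot: [0.994, 0.113, -0.0, -0.003]
wrist_force: [1.1, -0.3, -1.7]
gripper_width: 0.0176
```

Run:
```python
from h import *
grab("wrist","wrist5");grab("scene","scene5"); o=env.observe(); print(o["position"],o["tcp_rot"],o["wrist_force"])
```

```text
[ 0.60899089 -0.15196607  0.19219057] [ 9.93674460e-01  1.12273522e-01 -3.62035738e-04 -2.36502306e-03] [ 0.44368853  0.0325811  -0.37169722]
```

View pics/wrist5.png

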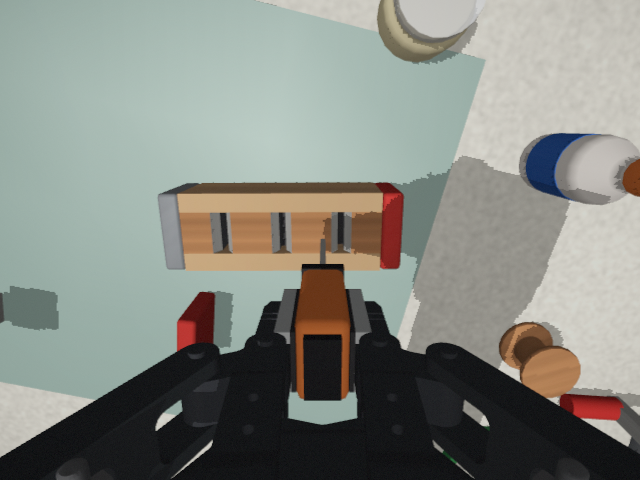

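Run:
```python
from h import *
crop("wrist5",150,170,420,280,2.9,"c7")
crop("wrist5",300,195,370,275,7,"c8")
```

```text
(no output)
```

View pics/c7.png

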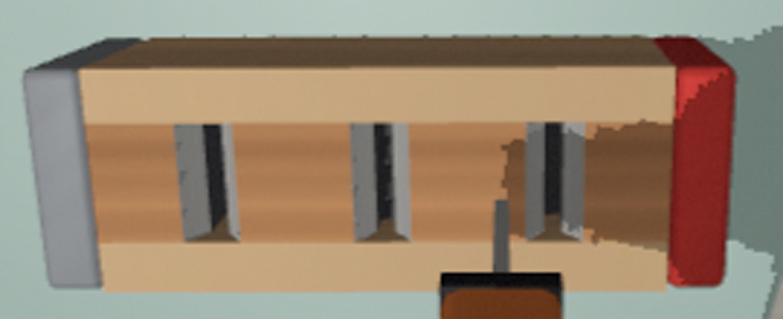

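View pics/c8.png

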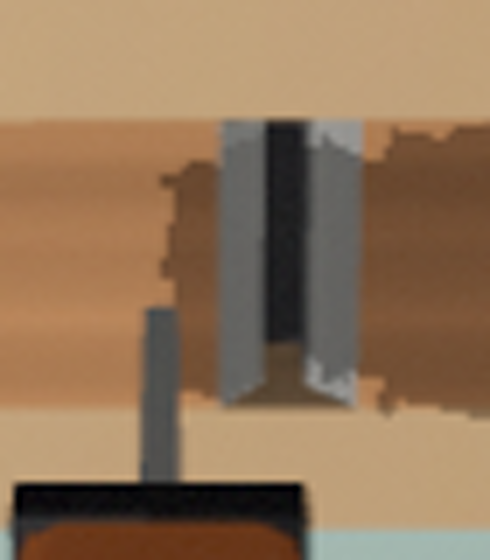

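Run:
```python
from h import *
np.set_printoptions(precision=4,suppress=True)
f=lambda x,y,z:ray("wrist5",300+(x+.5)/7-.5,195+(y+.5)/7-.5,z)
e=f(161,308,.1198); print("edge",e)
u=np.array([np.cos(np.radians(13)),np.sin(np.radians(13))]);n=np.array([-u[1],u[0]])
tip=e[:2]-.011*u; print("tip",tip)
c=[f(x,y,.06)[:2] for x,y in((220,120),(362,120),(357,405),(220,405))]; g=np.mean(c,0); print(c,g, (c[0]-c[3])@u)
d=g-tip; print("d",d,"along u,n",d@u,d@n)
g3=[lambda:0]
h=lambda x,y,z:ray("wrist5",150+(x+.5)/2.9-.5,170+(y+.5)/2.9-.5,z)[:2]
for q in([(526,122),(586,122),(582,240),(526,240)],[(350,122),(409,122),(410,240),(355,240)],[(174,122),(235,122),(240,240),(183,240)]):
    print(np.mean([h(x,y,.06) for x,y in q],0))
a,b=h(80,68,.06),h(675,66,.06); print("yaw",np.degrees(np.arctan2(*(a-b)[::-1]))-90)
K,R,t=cal("wrist5"); o=env.observe()["position"]; print("feeler rel tcp",(tip-o[:2])@u,(tip-o[:2])@n)
```

```text
edge [ 0.6175 -0.1489  0.1198]
tip [ 0.6067 -0.1514]
[array([ 0.6221, -0.154 ]), array([ 0.6255, -0.1686]), array([ 0.5946, -0.1759]), array([ 0.5912, -0.1613])] [ 0.6084 -0.1649] 0.03177352583547316
d [ 0.0016 -0.0136] along u,n -0.001467103236231139 -0.01357547282007349
[ 0.6084 -0.165 ]
[ 0.5982 -0.121 ]
[ 0.588  -0.0771]
yaw 13.188256206368791
feeler rel tcp -0.0020611238583260164 0.001075298481674164
```

The gap mouth measures 31.8 mm long (32 expected) and the rack yaw is 13.2°. The tip needs to shift by (+1.6, −13.6) mm.

Request:
step_arm(targets=[{"slide": [0.001,-0.005,0],"yaw": 0,"jaw": 10},{"slide": [0.0015,-0.01,-0.005],"yaw": 0,"jaw": 10},{"slide": [0.0015,-0.013,-0.015],"yaw": 0,"jaw": 10},{"slide": [0.0015,-0.0135,-0.028],"yaw": 0,"jaw": 10},{"slide": [0.0015,-0.0135,-0.038],"yaw": 0,"jaw": 10},{"slide": [0.0015,-0.0135,-0.045],"yaw": 0,"jaw": 10},{"slide": [0.0015,-0.0135,-0.048],"yaw": 0,"jaw": 10},{"slide": [0.0015,-0.0135,-0.048],"yaw": 0,"jaw": 10},{"slide": [0.0015,-0.0135,-0.048],"yaw": 0,"jaw": 10}])

```text
t: 8.0
position: [0.6108, -0.1654, 0.1446]
tcp_rot: [0.994, 0.112, -0.0, -0.002]
wrist_force: [0.3, 0.8, -0.1]
gripper_width: 0.0173
```

Run:
```python
from h import *
grab("wrist","wrist6");grab("top","top6"); o=env.observe(); print(o["position"],o["tcp_rot"],o["wrist_force"])
crop("wrist6",250,170,420,290,4.5,"c9")
crop("top6",340,190,460,290,6,"c10")
```

```text
[ 0.61081443 -0.16545904  0.14475463] [ 9.93672632e-01  1.12293554e-01  6.06622468e-05 -2.20349972e-03] [ 0.57606593 -0.40558424 -0.46452245]
```

View pics/c9.png

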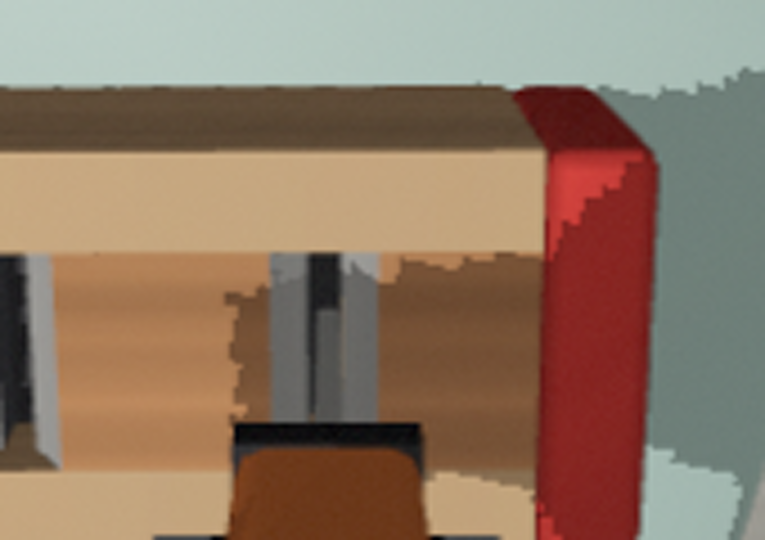

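The tip at (329,308) in the crop sits over the slit at x≈325, about 0.4 mm off. I correct that and descend slowly.

Request:
step_arm(targets=[{"slide": [0,0.0004,-0.004],"yaw": 0,"jaw": 10},{"slide": [0,0.0004,-0.008],"yaw": 0,"jaw": 10},{"slide": [0,0.0004,-0.012],"yaw": 0,"jaw": 10},{"slide": [0,0.0004,-0.016],"yaw": 0,"jaw": 10},{"slide": [0,0.0004,-0.02],"yaw": 0,"jaw": 10},{"slide": [0,0.0004,-0.023],"yaw": 0,"jaw": 10},{"slide": [0,0.0004,-0.025],"yaw": 0,"jaw": 10},{"slide": [0,0.0004,-0.026],"yaw": 0,"jaw": 10},{"slide": [0,0.0004,-0.026],"yaw": 0,"jaw": 10},{"slide": [0,0.0004,-0.026],"yaw": 0,"jaw": 10}])

```text
t: 9.1
position: [0.6109, -0.1651, 0.1189]
tcp_rot: [0.994, 0.112, 0.0, -0.002]
wrist_force: [1.3, -1.2, 0.2]
gripper_width: 0.0171
```

Run:
```python
from h import *
grab("wrist","wrist7"); o=env.observe(); print(o["position"],o["wrist_force"],o["torque"])
crop("wrist7",250,170,420,290,4.5,"c11")
```

```text
[ 0.61095358 -0.16507482  0.11896634] [ 0.28882737  0.55544447 -0.67800034] [0.02081234 0.00225405 0.02039006]
```

View pics/c11.png

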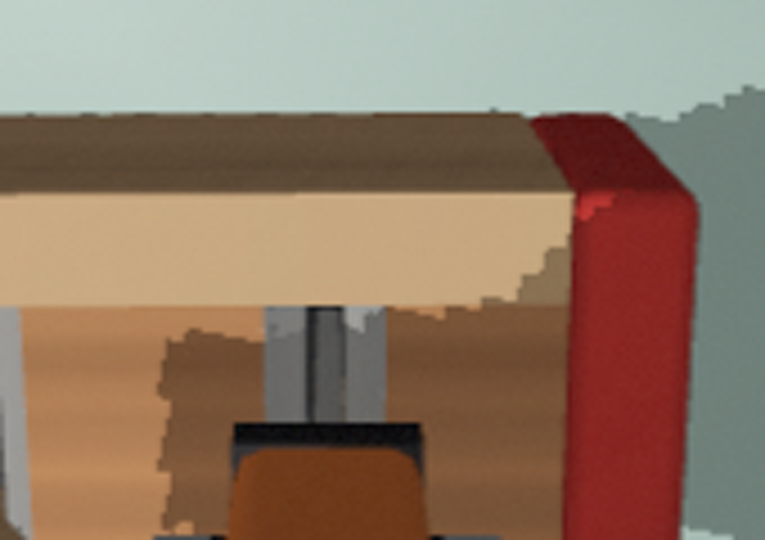

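The blade is inside the slit with no axial force yet. It touches the right side slightly, so I nudge +0.4 mm along y while lowering.

Request:
step_arm(targets=[{"slide": [0.0,0.0004,-0.0015],"yaw": 0,"jaw": 10},{"slide": [0.0,0.0004,-0.003],"yaw": 0,"jaw": 10},{"slide": [0.0,0.0004,-0.003],"yaw": 0,"jaw": 10}])

```text
t: 9.45
position: [0.6108, -0.1646, 0.1157]
tcp_rot: [0.994, 0.112, 0.0, -0.002]
wrist_force: [0.4, -0.0, -1.2]
gripper_width: 0.017
```

Request:
step_arm(targets=[{"slide": [0.0,0.0,-0.0015],"yaw": 0,"jaw": 10},{"slide": [0.0,0.0,-0.003],"yaw": 0,"jaw": 10},{"slide": [0.0,0.0,-0.003],"yaw": 0,"jaw": 10}])

```text
t: 9.75
position: [0.6106, -0.1646, 0.1124]
tcp_rot: [0.994, 0.112, -0.0, -0.002]
wrist_force: [0.5, -0.3, -1.1]
gripper_width: 0.0174
```

Free so far, with the tip at about 0.040.

Request:
step_arm(targets=[{"slide": [0.0,0.0,-0.0015],"yaw": 0,"jaw": 10},{"slide": [0.0,0.0,-0.0025],"yaw": 0,"jaw": 10},{"slide": [0.0,0.0,-0.0025],"yaw": 0,"jaw": 10}])

```text
t: 10.05
position: [0.6107, -0.1646, 0.1099]
tcp_rot: [0.994, 0.112, -0.0, -0.002]
wrist_force: [0.3, -0.4, 0.4]
gripper_width: 0.0171
```

Request:
step_arm(targets=[{"slide": [0.0,0.0,-0.0015],"yaw": 0,"jaw": 10},{"slide": [0.0,0.0,-0.0025],"yaw": 0,"jaw": 10},{"slide": [0.0,0.0,-0.0025],"yaw": 0,"jaw": 10}])

```text
t: 10.35
position: [0.6108, -0.1647, 0.1076]
tcp_rot: [0.994, 0.112, 0.0, -0.002]
wrist_force: [-0.4, 0.0, 3.8]
gripper_width: 0.0174
```

Request:
step_arm(targets=[{"slide": [0.0,0.0,0.0],"yaw": 0,"jaw": 10}])

```text
t: 10.45
position: [0.6109, -0.1646, 0.1078]
tcp_rot: [0.994, 0.112, 0.0, -0.002]
wrist_force: [-1.6, -0.6, 2.9]
gripper_width: 0.0173
```

Request:
step_arm(targets=[{"slide": [0.0,0.0,0.0],"yaw": 0,"jaw": 10}])

```text
t: 10.55
position: [0.6109, -0.1646, 0.1079]
tcp_rot: [0.994, 0.112, 0.0, -0.002]
wrist_force: [-1.4, 0.8, 4.0]
gripper_width: 0.0172
```

Request:
step_arm(targets=[{"slide": [0.0,0.0,0.0],"yaw": 0,"jaw": 10}])

```text
t: 10.65
position: [0.6108, -0.1646, 0.108]
tcp_rot: [0.994, 0.112, 0.0, -0.002]
wrist_force: [-1.0, -0.2, 2.8]
gripper_width: 0.0171
```

Run:
```python
from h import *
grab("wrist","wrist8");grab("scene","scene8"); o=env.observe(); print(o["position"],o["wrist_force"],o["torque"])
crop("wrist8",250,170,420,290,4.5,"c12")
crop("scene8",200,180,340,340,5,"c13")
```

```text
[ 0.61083698 -0.16460714  0.107969  ] [-1.13346151 -0.39487317  2.96474614] [ 0.06317114  0.33785743 -0.01266898]
```

View pics/c12.png

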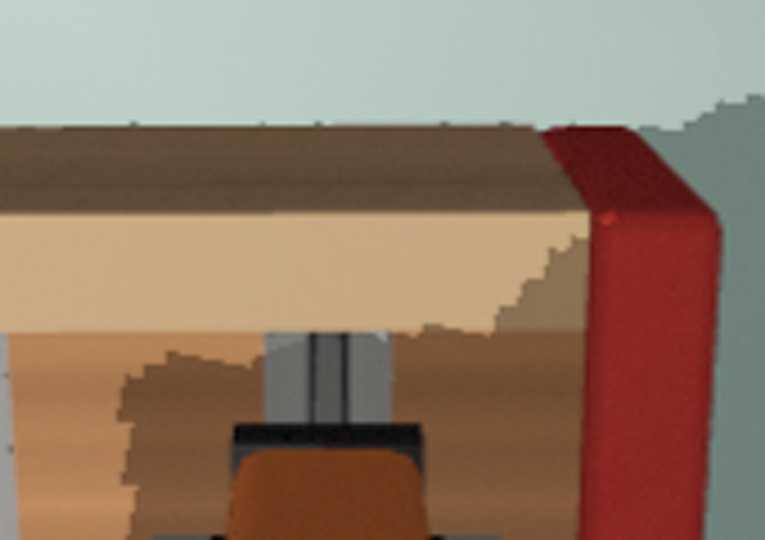

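View pics/c13.png

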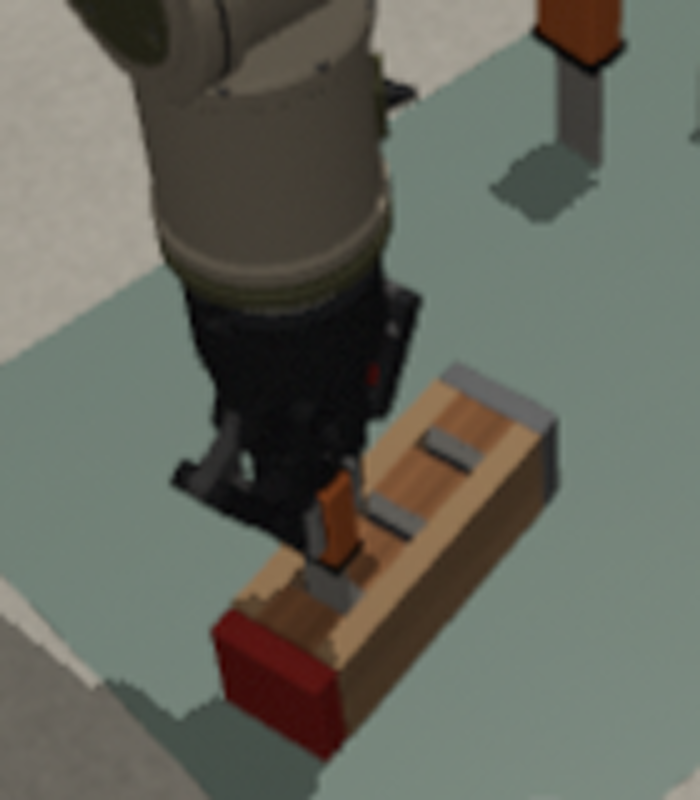

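Gap 1 (red end) is jammed. The force is about 4 N over baseline (≈2.7 mm of spring) with the tip stopped about 22 mm below the rack top, and the blade is centred in the slit. Lifting and moving 45 mm to the middle gap.

Request:
step_arm(targets=[{"slide": [0,0,0.008],"yaw": 0,"jaw": 10},{"slide": [0,0,0.022],"yaw": 0,"jaw": 10},{"slide": [0,0,0.036],"yaw": 0,"jaw": 10},{"slide": [0,0,0.042],"yaw": 0,"jaw": 10},{"slide": [-0.002,0.01,0.042],"yaw": 0,"jaw": 10},{"slide": [-0.006,0.026,0.042],"yaw": 0,"jaw": 10},{"slide": [-0.009,0.038,0.042],"yaw": 0,"jaw": 10},{"slide": [-0.0103,0.0438,0.042],"yaw": 0,"jaw": 10},{"slide": [-0.0103,0.0438,0.042],"yaw": 0,"jaw": 10},{"slide": [-0.0103,0.0438,0.042],"yaw": 0,"jaw": 10}])

```text
t: 11.75
position: [0.6005, -0.1211, 0.1499]
tcp_rot: [0.994, 0.112, -0.0, -0.002]
wrist_force: [0.0, 0.8, -1.8]
gripper_width: 0.0172
```

Run:
```python
from h import *
grab("wrist","wrist9"); o=env.observe(); print(o["position"],o["tcp_rot"],o["wrist_force"],o["torque"])
crop("wrist9",250,170,420,290,4.5,"c14")
```

```text
[ 0.60051162 -0.12145481  0.149828  ] [ 9.93705986e-01  1.12002539e-01 -3.02287511e-05 -1.96039270e-03] [ 0.52986755  0.01905801 -0.28491884] [-0.01473749  0.04842921  0.04380733]
```

View pics/c14.png

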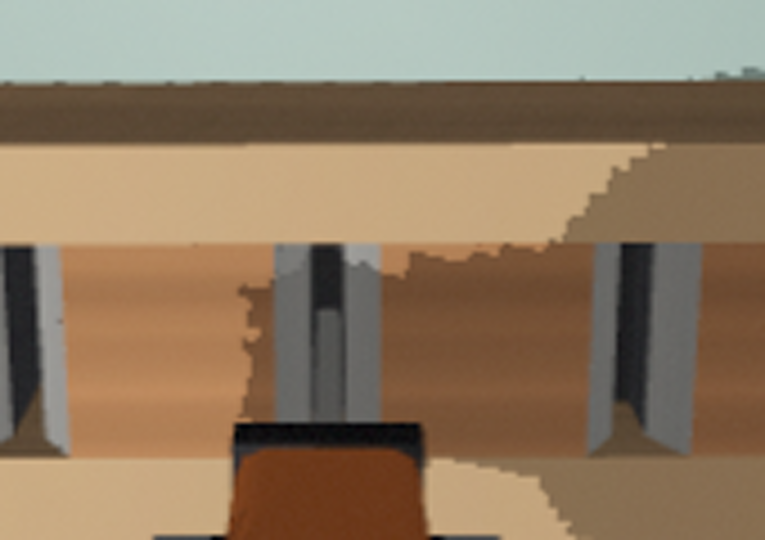

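The blade at x≈329 is centred over the middle slit at x≈328. Descending.

Request:
step_arm(targets=[{"slide": [0,0.0002,-0.004],"yaw": 0,"jaw": 10},{"slide": [0,0.0002,-0.009],"yaw": 0,"jaw": 10},{"slide": [0,0.0002,-0.014],"yaw": 0,"jaw": 10},{"slide": [0,0.0002,-0.019],"yaw": 0,"jaw": 10},{"slide": [0,0.0002,-0.024],"yaw": 0,"jaw": 10},{"slide": [0,0.0002,-0.028],"yaw": 0,"jaw": 10},{"slide": [0,0.0002,-0.03],"yaw": 0,"jaw": 10},{"slide": [0,0.0002,-0.031],"yaw": 0,"jaw": 10},{"slide": [0,0.0002,-0.031],"yaw": 0,"jaw": 10},{"slide": [0,0.0002,-0.031],"yaw": 0,"jaw": 10}])

```text
t: 12.8
position: [0.6007, -0.1213, 0.1191]
tcp_rot: [0.994, 0.112, 0.0, -0.002]
wrist_force: [-0.1, -0.2, -0.5]
gripper_width: 0.0169
```

Request:
step_arm(targets=[{"slide": [0.0,0.0,-0.0015],"yaw": 0,"jaw": 10},{"slide": [0.0,0.0,-0.0025],"yaw": 0,"jaw": 10},{"slide": [0.0,0.0,-0.0025],"yaw": 0,"jaw": 10}])

```text
t: 13.1
position: [0.6005, -0.1213, 0.1164]
tcp_rot: [0.994, 0.112, 0.0, -0.002]
wrist_force: [0.8, -0.2, -0.5]
gripper_width: 0.0175
```

Request:
step_arm(targets=[{"slide": [0.0,0.0,-0.0015],"yaw": 0,"jaw": 10},{"slide": [0.0,0.0,-0.0025],"yaw": 0,"jaw": 10},{"slide": [0.0,0.0,-0.0025],"yaw": 0,"jaw": 10}])

```text
t: 13.4
position: [0.6006, -0.1213, 0.1139]
tcp_rot: [0.994, 0.112, 0.0, -0.002]
wrist_force: [-0.3, 0.5, 1.2]
gripper_width: 0.0175
```

Request:
step_arm(targets=[{"slide": [0.0,0.0,-0.0015],"yaw": 0,"jaw": 10},{"slide": [0.0,0.0,-0.0025],"yaw": 0,"jaw": 10},{"slide": [0.0,0.0,-0.0025],"yaw": 0,"jaw": 10}])

```text
t: 13.7
position: [0.6007, -0.1213, 0.1116]
tcp_rot: [0.994, 0.112, 0.0, -0.002]
wrist_force: [-1.9, -0.8, 4.3]
gripper_width: 0.0171
```

Request:
step_arm(targets=[{"slide": [0.0,0.0,0.0],"yaw": 0,"jaw": 10}])

```text
t: 13.8
position: [0.6008, -0.1213, 0.1118]
tcp_rot: [0.994, 0.112, 0.0, -0.002]
wrist_force: [-1.7, 1.7, 3.7]
gripper_width: 0.0175
```

Request:
step_arm(targets=[{"slide": [0.0,0.0,0.0],"yaw": 0,"jaw": 10}])

```text
t: 13.9
position: [0.6007, -0.1213, 0.1119]
tcp_rot: [0.994, 0.112, 0.0, -0.002]
wrist_force: [-1.9, 1.2, 2.6]
gripper_width: 0.0173
```

Run:
```python
from h import *
grab("wrist","wrist10"); o=env.observe(); print(o["position"],o["wrist_force"],o["torque"])
crop("wrist10",250,170,420,290,4.5,"c15")
```

```text
[ 0.60075225 -0.1212822   0.11191104] [-1.23208832  0.41186998  2.9049894 ] [0.04637166 0.41746678 0.01627457]
```

View pics/c15.png

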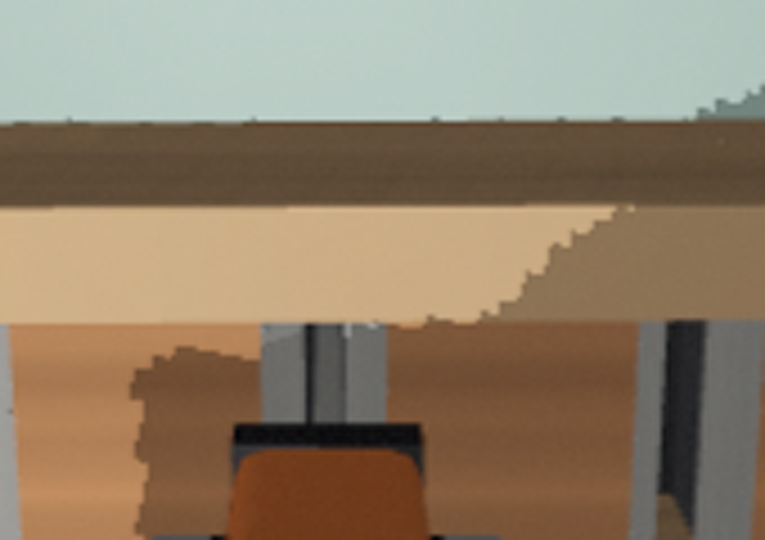

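The middle gap is jammed too: about 3.9 N over baseline (≈2.6 mm), tip stopped about 18 mm below the top. On to the third gap.

Request:
step_arm(targets=[{"slide": [0,0,0.008],"yaw": 0,"jaw": 10},{"slide": [0,0,0.02],"yaw": 0,"jaw": 10},{"slide": [0,0,0.032],"yaw": 0,"jaw": 10},{"slide": [0,0,0.038],"yaw": 0,"jaw": 10},{"slide": [-0.002,0.01,0.038],"yaw": 0,"jaw": 10},{"slide": [-0.006,0.026,0.038],"yaw": 0,"jaw": 10},{"slide": [-0.009,0.038,0.038],"yaw": 0,"jaw": 10},{"slide": [-0.0104,0.0444,0.038],"yaw": 0,"jaw": 10},{"slide": [-0.0104,0.0444,0.038],"yaw": 0,"jaw": 10},{"slide": [-0.0104,0.0444,0.038],"yaw": 0,"jaw": 10}])

```text
t: 14.95
position: [0.5903, -0.0771, 0.1498]
tcp_rot: [0.994, 0.112, 0.0, -0.002]
wrist_force: [0.2, -0.8, -0.8]
gripper_width: 0.0174
```

Run:
```python
from h import *
grab("wrist","wrist11"); o=env.observe(); print(o["position"],o["tcp_rot"],o["wrist_force"],o["torque"])
crop("wrist11",250,170,420,290,4.5,"c16")
```

```text
[ 0.5903541  -0.07755511  0.14978733] [ 9.93747041e-01  1.11643915e-01  1.74824525e-04 -1.55684974e-03] [-0.36877653  0.35471601 -0.05516102] [-0.0486794   0.00446516 -0.02722826]
```

View pics/c16.png

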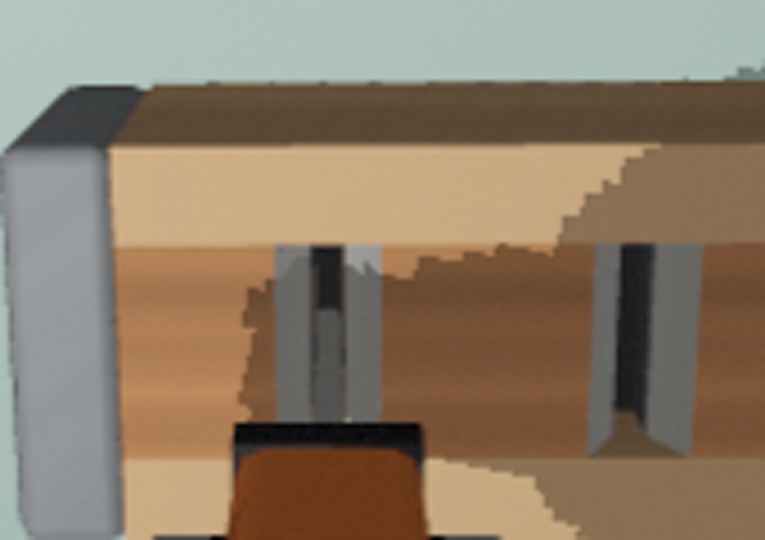

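Centred over the third slit (x≈328). Descending.

Request:
step_arm(targets=[{"slide": [0,0.0004,-0.004],"yaw": 0,"jaw": 10},{"slide": [0,0.0004,-0.009],"yaw": 0,"jaw": 10},{"slide": [0,0.0004,-0.014],"yaw": 0,"jaw": 10},{"slide": [0,0.0004,-0.019],"yaw": 0,"jaw": 10},{"slide": [0,0.0004,-0.024],"yaw": 0,"jaw": 10},{"slide": [0,0.0004,-0.028],"yaw": 0,"jaw": 10},{"slide": [0,0.0004,-0.031],"yaw": 0,"jaw": 10},{"slide": [0,0.0004,-0.033],"yaw": 0,"jaw": 10},{"slide": [0,0.0004,-0.034],"yaw": 0,"jaw": 10},{"slide": [0,0.0004,-0.034],"yaw": 0,"jaw": 10}])

```text
t: 16.0
position: [0.5904, -0.0771, 0.1157]
tcp_rot: [0.994, 0.112, 0.0, -0.002]
wrist_force: [-0.5, -0.1, -0.4]
gripper_width: 0.0173
```

Request:
step_arm(targets=[{"slide": [0.0,0.0,-0.0015],"yaw": 0,"jaw": 10},{"slide": [0.0,0.0,-0.003],"yaw": 0,"jaw": 10},{"slide": [0.0,0.0,-0.003],"yaw": 0,"jaw": 10}])

```text
t: 16.3
position: [0.5903, -0.0771, 0.1126]
tcp_rot: [0.994, 0.112, 0.0, -0.002]
wrist_force: [0.3, -0.3, -1.4]
gripper_width: 0.0173
```

Request:
step_arm(targets=[{"slide": [0.0,0.0,-0.0015],"yaw": 0,"jaw": 10},{"slide": [0.0,0.0,-0.003],"yaw": 0,"jaw": 10},{"slide": [0.0,0.0,-0.003],"yaw": 0,"jaw": 10}])

```text
t: 16.6
position: [0.5901, -0.0771, 0.1093]
tcp_rot: [0.994, 0.112, -0.0, -0.002]
wrist_force: [-0.7, 0.5, -0.5]
gripper_width: 0.0173
```

Run:
```python
from h import *
grab("wrist","wrist12"); o=env.observe(); print(o["position"],o["tcp_rot"],o["wrist_force"],o["torque"])
crop("wrist12",250,170,420,290,4.5,"c17")
```

```text
[ 0.59016993 -0.07707561  0.10940131] [ 9.93743667e-01  1.11672166e-01 -7.84865185e-05 -1.68690117e-03] [ 0.51098984 -0.43240909 -0.32017353] [-0.03482963  0.02181344  0.00699953]
```

View pics/c17.png

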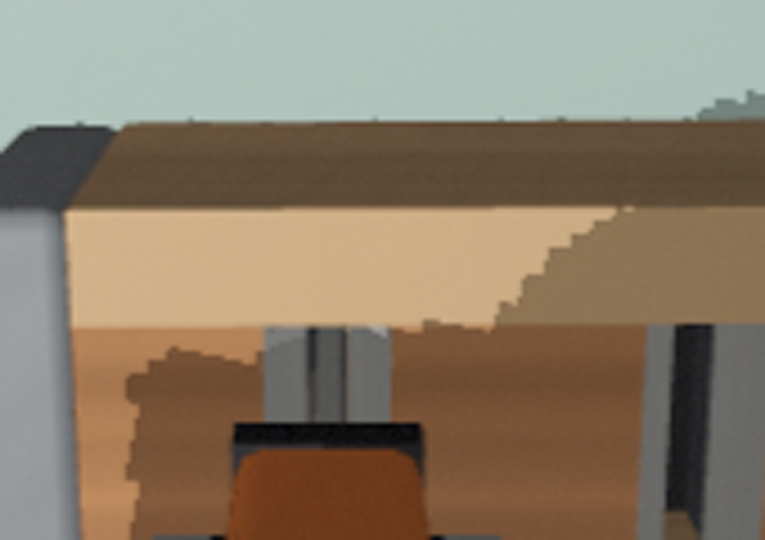

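Request:
step_arm(targets=[{"slide": [0.0,0.0002,-0.0015],"yaw": 0,"jaw": 10},{"slide": [0.0,0.0002,-0.003],"yaw": 0,"jaw": 10},{"slide": [0.0,0.0002,-0.003],"yaw": 0,"jaw": 10}])

```text
t: 16.95
position: [0.5901, -0.0769, 0.1062]
tcp_rot: [0.994, 0.112, -0.0, -0.002]
wrist_force: [0.4, -0.4, -1.1]
gripper_width: 0.0172
```

Request:
step_arm(targets=[{"slide": [0.0,0.0,-0.0015],"yaw": 0,"jaw": 10},{"slide": [0.0,0.0,-0.003],"yaw": 0,"jaw": 10},{"slide": [0.0,0.0,-0.003],"yaw": 0,"jaw": 10}])

```text
t: 17.25
position: [0.5898, -0.0769, 0.1028]
tcp_rot: [0.994, 0.112, -0.0, -0.002]
wrist_force: [-0.3, -0.3, -0.4]
gripper_width: 0.0171
```

Request:
step_arm(targets=[{"slide": [0.0,0.0,-0.0015],"yaw": 0,"jaw": 10},{"slide": [0.0,0.0,-0.003],"yaw": 0,"jaw": 10},{"slide": [0.0,0.0,-0.003],"yaw": 0,"jaw": 10}])

```text
t: 17.55
position: [0.5897, -0.0769, 0.0996]
tcp_rot: [0.994, 0.112, -0.001, -0.002]
wrist_force: [0.5, -0.3, -1.0]
gripper_width: 0.0175
```

Free past every possible choke depth, with the tip at about 0.027. Floor contact should come at TCP ≈ 0.0905.

Request:
step_arm(targets=[{"slide": [0.0003,0.0,-0.0015],"yaw": 0,"jaw": 10},{"slide": [0.0003,0.0,-0.003],"yaw": 0,"jaw": 10},{"slide": [0.0003,0.0,-0.0045],"yaw": 0,"jaw": 10},{"slide": [0.0003,0.0,-0.006],"yaw": 0,"jaw": 10},{"slide": [0.0003,0.0,-0.006],"yaw": 0,"jaw": 10}])

```text
t: 18.05
position: [0.5898, -0.0769, 0.0933]
tcp_rot: [0.994, 0.112, -0.001, -0.002]
wrist_force: [0.5, 1.2, -1.0]
gripper_width: 0.0174
```

Request:
step_arm(targets=[{"slide": [0.0,0.0,-0.0015],"yaw": 0,"jaw": 10},{"slide": [0.0,0.0,-0.003],"yaw": 0,"jaw": 10},{"slide": [0.0,0.0,-0.003],"yaw": 0,"jaw": 10}])

```text
t: 18.35
position: [0.5899, -0.0769, 0.0903]
tcp_rot: [0.994, 0.112, -0.001, -0.002]
wrist_force: [-0.3, 0.3, 0.7]
gripper_width: 0.0173
```

Request:
step_arm(targets=[{"slide": [0.0,0.0,-0.001],"yaw": 0,"jaw": 10},{"slide": [0.0,0.0,-0.002],"yaw": 0,"jaw": 10},{"slide": [0.0,0.0,-0.002],"yaw": 0,"jaw": 10}])

```text
t: 18.65
position: [0.5901, -0.0769, 0.0884]
tcp_rot: [0.994, 0.112, -0.001, -0.002]
wrist_force: [-1.0, 0.4, 3.9]
gripper_width: 0.0173
```

Request:
step_arm(targets=[{"slide": [0.0,0.0,0.0],"yaw": 0,"jaw": 10}])

```text
t: 18.75
position: [0.5901, -0.0769, 0.0886]
tcp_rot: [0.994, 0.112, -0.001, -0.002]
wrist_force: [-1.7, -0.5, 3.3]
gripper_width: 0.0173
```

Run:
```python
from h import *
grab("wrist","wrist13"); o=env.observe(); print(o["position"],o["tcp_rot"],o["wrist_force"],o["torque"])
crop("wrist13",250,170,420,290,4.5,"c18")
```

```text
[ 0.59007781 -0.07685767  0.08861213] [ 9.93740668e-01  1.11695738e-01 -5.99613118e-04 -1.78503553e-03] [-1.84632174  0.02221713  3.14603279] [0.0183022  0.36563761 0.03747988]
```

View pics/c18.png

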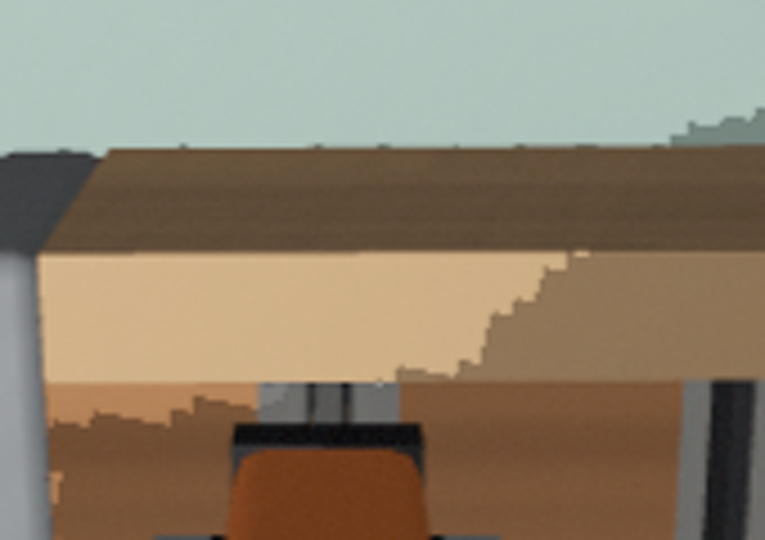

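The third gap is free. The floor was met at TCP ≈0.0905, exactly where 42 mm depth predicts, with about 4 N and 2–2.5 mm of give. I ease the spring off, then release.

Request:
step_arm(targets=[{"slide": [0,0,0.001],"yaw": 0,"jaw": 10},{"slide": [0,0,0.0018],"yaw": 0,"jaw": 10},{"slide": [0,0,0.0018],"yaw": 0,"jaw": 10},{"slide": [0,0,0.0018],"yaw": 0,"jaw": 10}])

```text
t: 19.2
position: [0.59, -0.0769, 0.0903]
tcp_rot: [0.994, 0.112, -0.001, -0.002]
wrist_force: [-0.4, -0.1, 0.7]
gripper_width: 0.0175
```

Request:
step_arm(targets=[{"slide": [0,0,0],"yaw": 0,"jaw": 22},{"slide": [0,0,0],"yaw": 0,"jaw": 28},{"slide": [0,0,0],"yaw": 0,"jaw": 36},{"slide": [0,0,0],"yaw": 0,"jaw": 45},{"slide": [0,0,0],"yaw": 0,"jaw": 55},{"slide": [0,0,0],"yaw": 0,"jaw": 60},{"slide": [0,0,0],"yaw": 0,"jaw": 60},{"slide": [0,0,0],"yaw": 0,"jaw": 60}])

```text
t: 20.0
position: [0.59, -0.0769, 0.0903]
tcp_rot: [0.994, 0.112, -0.001, -0.002]
wrist_force: [0.1, 0.9, -0.4]
gripper_width: 0.0508
```

Run:
```python
from h import *
grab("wrist","wrist14"); o=env.observe(); print(o["position"],o["wrist_force"],o["gripper_width"])
```

```text
[ 0.59002074 -0.07688818  0.09029354] [-0.23099564 -0.08655311  0.10565037] 0.05139427462986308
```

View pics/wrist14.png

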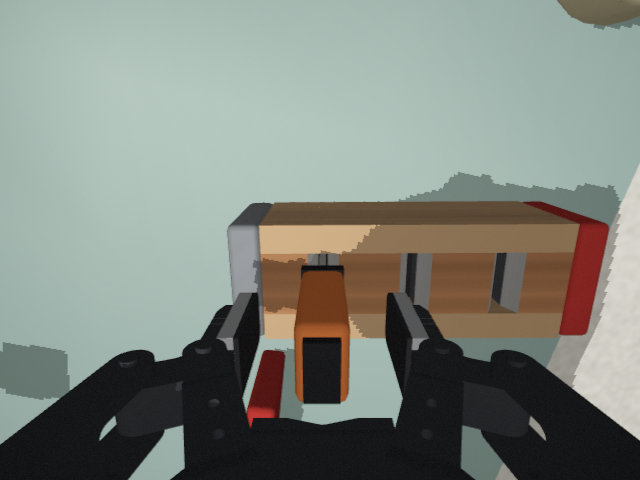

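The jaws are clear of the handle at (323,340), which stands upright. Withdrawing straight up.

Request:
step_arm(targets=[{"slide": [0,0,0.01],"yaw": 0,"jaw": 60},{"slide": [0,0,0.03],"yaw": 0,"jaw": 60},{"slide": [0,0,0.055],"yaw": 0,"jaw": 60},{"slide": [0,0,0.08],"yaw": 0,"jaw": 60},{"slide": [0,0,0.105],"yaw": 0,"jaw": 60},{"slide": [0,0,0.13],"yaw": 0,"jaw": 60},{"slide": [0,0,0.14],"yaw": 0,"jaw": 60},{"slide": [0,0,0.14],"yaw": 0,"jaw": 60},{"slide": [0,0,0.14],"yaw": 0,"jaw": 60}])

```text
t: 20.95
position: [0.5896, -0.0769, 0.2294]
tcp_rot: [0.994, 0.112, -0.001, -0.002]
wrist_force: [-0.2, -0.4, -0.4]
gripper_width: 0.0511
```

Run:
```python
from h import *
grab("wrist","wrist15");grab("scene","scene15")
c=(.588,-.077)
crop("scene15",200,160,360,320,4.5,"c19")
print(ray("wrist15",0,0,.132)); print("expected cap centre px", proj("wrist15",(.588,-.077,.132)))
```

```text
[0.68610924 0.13085309 0.132     ]
expected cap centre px [322.92815608 242.87100822]
```

View pics/wrist15.png

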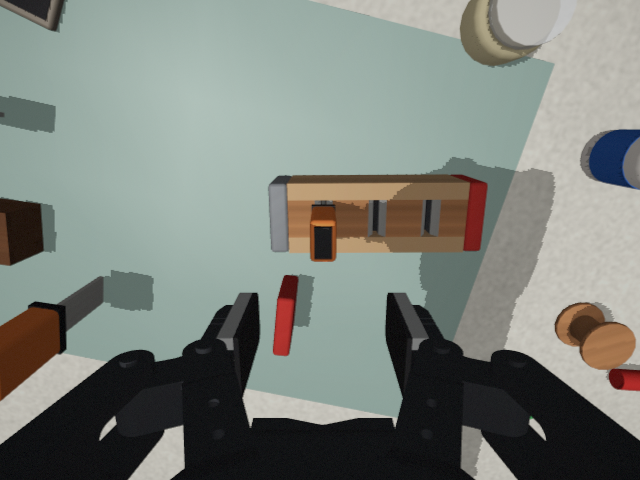

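View pics/c19.png

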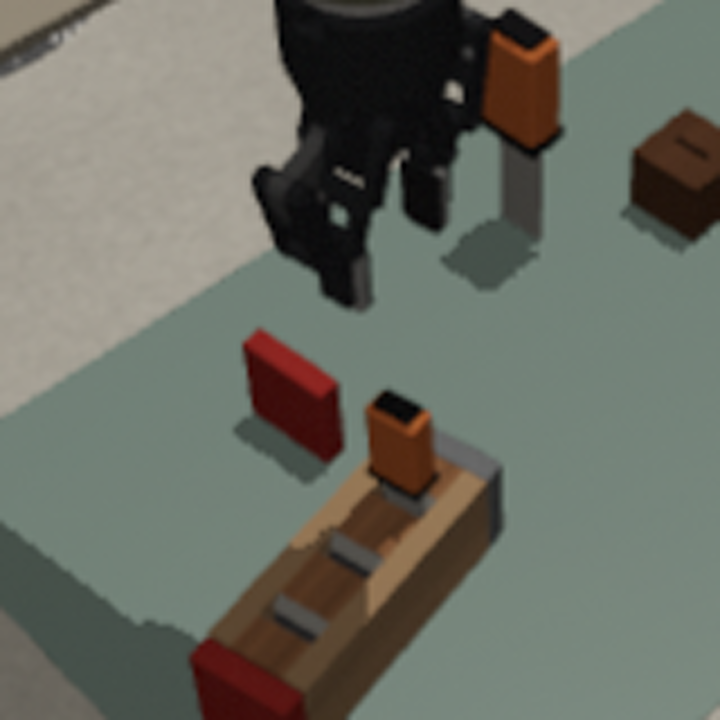

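The feeler stands upright in the gap beside the grey end. Its cap is at (323,242), against (323,243) expected for a fully home blade. The gripper is clear and everything else is undisturbed.

```bash
python3 -c "
from bench import env
print(env.finish_job())"
```

```text
the job is handed in; nothing more can be done
None
```

The feeler now stands in the free gap, the one next to the grey end, with its blade fully home. The gripper is open and well clear. I handed the job in at about 21 s of the 54 s allowed.

| Gap, from the red end | Result | Tip stopped at | Spring force and give |
|---|---|---|---|
| First | Jammed | about 22 mm below the rack top | about 4 N, 2.7 mm |
| Middle | Jammed | about 18 mm below the rack top | about 3.9 N, 2.6 mm |
| Third | Free | floor, within about 0.5 mm of the expected 42 mm | about 4 N, 2–2.5 mm |

- **Forcing:** I worked out the blade give from the wrist force, which has about ±1 N of noise. Even with that noise it stayed well under the 8 mm limit.
- **Release:** I eased the spring off before opening the fingers.
- **Last pictures:** They show the feeler upright. Its cap is within 1 pixel of where it should be with the blade fully home.
- **Other objects:** Nothing else looked moved in the parts of the table I could see. I did not check each object individually at the end.
- **Disagreements:** No check failed. In the middle gap the blade ran about 0.4 mm off centre, close to one wall but inside the slit.

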